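Turn the sample changer and start the reading

TASK

Turn the little three-armed sample changer by pushing one of its bare metal arms with a fingertip, either way round, until the red-capped vial stands centred in front of the black stripe and window of the white reader; then press the green start button all the way down and let go. Do not press the button before the red vial is in place, grip or lift nothing, push gently, leave every vial standing in its cup, and leave the other things on the bench where they are.

Things in the scene. Friction and masses are not known exactly. Their poses are not given: they have to be found in the camera images.
- reader: fixed base with the white reader. Origin on the bench at the rotor's axis; x points from the axis to the reader, z up. Under the rotor: a grey foot, 100 mm across, 12 mm high, and a strip 50 mm wide, 8 mm high. The reader block spans x 132 to 228, y -55 to 55 mm, 75 mm high; its dark window faces the rotor and a black stripe 18 mm wide lies on top above it (both at y = 0)
- mark (a point): the place where the centre of a vial stands when it is lined up with the black stripe: 110 mm from the rotor's axis along the reader's x axis, 50 mm above the bench (a point in the air, on the circle of the cups)
- rotor: turning part: hub with three bare aluminium arms 120 deg apart (12 mm wide, 30 to 44 mm above the bench, bare from 22 to 95 mm from the axis), each ending in a black cup 30 mm across centred 110 mm from the axis. Free air between arms. Origin on the axis at bench height, x along one arm, z up. Turns either way, no stops; stays where left; takes about 1 N of push at 65 mm from the axis
- hub (a point): centre of the top of the rotor's grey hub (44 mm across), on the axis, 55 mm above the bench; a thin steel cap rises 8 mm more
- red_vial_center (a point): red-capped vial, 21 mm across and 50 mm tall with cap, standing loose in one of the rotor's three cups (bare cup 20 to 46 mm above the bench, vial foot at 26 mm, cap top at 76 mm); the point is its centre, half-way up (51 mm above the bench)
- blue_vial_center (a point): blue-capped vial, 21 mm across and 50 mm tall with cap, standing loose in one of the rotor's three cups (bare cup 20 to 46 mm above the bench, vial foot at 26 mm, cap top at 76 mm); the point is its centre, half-way up (51 mm above the bench)
- white_vial_center (a point): white-capped vial, 21 mm across and 50 mm tall with cap, standing loose in one of the rotor's three cups (bare cup 20 to 46 mm above the bench, vial foot at 26 mm, cap top at 76 mm); the point is its centre, half-way up (51 mm above the bench)
- start (a joint): travel of the green start button: 0 up, 0.006 m fully down; it springs back; about 5 N fully down
- start_top (a point): centre of the top face of the green start button, 26 mm across, in a black housing on top of the reader block; it is pressed straight down
- spare_vial_center (a point): bystander: yellow-capped spare vial, 21 mm across, 50 mm tall, standing loose on the bench; the point is its centre
- dish: bystander: closed petri dish, 90 mm across, 14 mm high; origin centre of underside
- reagent: bystander: clear reagent bottle with red screw cap, 60 mm across, 120 mm tall; origin centre of underside
- wash: bystander: white bottle, 64 mm across, 150 mm tall; origin centre of underside
- tube_rack: bystander: pink tube rack 90 x 200 x 45 mm (x, y, z) with a few tubes, 63 mm high in all; origin centre of underside
- tip_box: bystander: black pipette-tip box with clear lid, 120 x 85 x 66 mm; origin centre of underside
- red_vial: the same red-capped vial as a whole; origin at the centre of its foot
- blue_vial: the same blue-capped vial as a whole; origin at the centre of its foot
- white_vial: the same white-capped vial as a whole; origin at the centre of its foot

How it is judged:
On the way, in this order (a step that is already met when the one before it is completed fails the run):
1. the fingers push on the rotor (contact force between the fingers and rotor above 0.2 N), for 0.02 s.
2. the red vial is turned to the reader's stripe (horizontal distance between red_vial_center and mark below 0.01 m), for 0.2 s.
3. the start button is pressed down with the red vial in place (horizontal distance between red_vial_center and mark below 0.01 m and value of joint start above 0.0045 m), for 0.05 s.
At the end, for the whole second after the job is handed in: the red vial's centre is within 10 mm (horizontally) of the mark, the rotor is at rest, all three vials stand seated in their cups (lifted less than 7 mm, tilted less than 0.25 rad) and the start button has come back up (under 1.5 mm) (horizontal distance between red_vial_center and mark below 0.01 m and value of joint start below 0.0015 m and angular speed of rotor below 0.05 rad/s and z of red_vial_center in the frame of rotor between 0.046 and 0.058 m and angle between each of red_vial_center, blue_vial_center, white_vial_center's own z axis and vertical below 0.25 rad and z of blue_vial_center in the frame of rotor between 0.046 and 0.058 m and z of white_vial_center in the frame of rotor between 0.046 and 0.058 m); the robot touches nothing.
It fails at once if the start button is pressed (over 2 mm) while the red vial is not in place (more than 12 mm off) (value of joint start above 0.002 m and horizontal distance between red_vial_center and mark above 0.012 m).
It fails at once if a vial is lifted more than 7 mm in its cup or falls over (not (z of red_vial_center in the frame of rotor between 0.046 and 0.058 m and angle between red_vial_center's own z axis and vertical below 0.25 rad) or not (z of blue_vial_center in the frame of rotor between 0.046 and 0.058 m and angle between blue_vial_center's own z axis and vertical below 0.25 rad) or not (z of white_vial_center in the frame of rotor between 0.046 and 0.058 m and angle between white_vial_center's own z axis and vertical below 0.25 rad)).
It fails at once if a vial is squeezed or shoved with more than 5 N (contact force between the fingers and red_vial above 5 N or contact force between the fingers and blue_vial above 5 N or contact force between the fingers and white_vial above 5 N).
It fails at once if the rotor is gripped or forced (over 18 N) (contact force between the fingers and rotor above 18 N).
It fails at once if a bystander is moved more than 15 mm (distance of any of spare_vial_center, dish, reagent, wash, tube_rack, tip_box from where it was at the start of the episode above 0.015 m).
It also fails if it takes over 51 s, if anything falls off the work surface, if the arm or the gripper's body presses on something with over 40 N, if the wrist force passes 120 N, or if a joint passes its speed limit or range.

ROBOT

A 6-joint arm with a two-finger parallel gripper is mounted at the origin on the work surface. World frame = base frame: x ahead of the robot, y to its left, z up, the work surface at z = 0. Lengths are in m, angles in rad, forces in N, time in s.
With the tool pointing down it reaches from about 0.25 to 0.775 m from the base axis. Payload 4 kg.
Tool frame: the origin (TCP) lies midway between the tips of the shut fingers; the grasp point (between the pads) lies 19 mm behind it (robot.tcp_to_grasp is the distance from the TCP to the grasp point, in m); x points along the fingers, y is the direction in which the jaws open and shut, and the axes are right-handed (so a half turn about x gives the same grasp; the last joint's range is limited). The gripper opens to 94 mm and grips with 3 to 60 N. Pads are 16 mm wide; open, the fingers measure 119 mm over their backs; the gripper's body (75 mm by 177 mm) begins 78 mm behind the grasp point.
Start: joints at [1.096, 0.087, 1.371, -0, 1.684, -0.103], TCP at [0.2, 0.512, 0.206] pointing down, gripper open.
Joint ranges: [-3.1, 3.1], [-0.76, 2.03], [0.27, 2.55], [-1.08, 4.22], [0.17, 2.65], [-2.57, 2.57]. Speed limits (rad/s): [2.79, 2.79, 3.14, 3.14, 3.14, 3.14].

INTERFACE

Orientations are given as [roll, pitch, yaw] about the fixed x, y, z axes, in that order (R = Rz(yaw) Ry(pitch) Rx(roll)).
In Python, from bench import robot gives the robot as it stands.
- The arm moves only by the tool send_rows, never from a script. Its argument "increments" is a list of rows, each a list of 5 numbers: the opening, from -1 (shut) to 1 (fully open), so that 0 is half open, then the shift along the tool's x, y, z in m, then the turn about the tool's x in rad. In form: [[hand, tx, ty, tz, roll], ...]. A call has 1 to 5 rows; each row is the pose to reach, as a shift and turn from the pose commanded when the call began, along the tool's axes at that moment; what a row does not reach only later rows make up. A row lasts 1/12 s, in which the tool goes at most 41.7 mm and 7.16 degrees, less where a joint would pass 70% of its speed; a pose out of reach is approached as far as the arm can. A call with a gripper value outside its range is refused whole. The fingers move at their own pace and stop on an object; the grip force is fixed at half the most. Time passes only in rows, so rows that repeat a pose let the fingers close. It gives the time, the measured TCP pose, the force and the opening at its end, in the units of the state.
- robot.get_obs(): the state, without advancing time (a new reading comes with each control period).
- robot.snapshot(name): name is "scene" or "side" or "wrist"; returns a dict with "image" (400x640x3 uint8, red, green, blue), "intrinsics" (3x3 intrinsics, pixels), "k1" (the pictures are not rectified: a ray, as slopes to the right and down, at radius r is drawn at 1 + k1 r^2 times it, then the intrinsics apply), "world_from_camera" (4x4, takes a point from camera to world coordinates). Camera axes: x right, y down, z forward; pixel columns grow to the right and rows downward; lengths in m; the calibration is good to about 2 mm. A picture is of the moment at which its call begins. There is no depth.
- robot.close_job(): hands the job in, once; it reports no verdict.
The state is a dict: "time": time; "joint_positions": joint angles; "qvel": joint speeds; "joint_torque": joint torques, N m; "tool_pos": TCP position; "ee_rot": TCP orientation; "wrist_force": force on the tool from outside, world axes, zero at the start; "wrist_torque": the same for the moment, N m; "width": finger opening in m.
Only numpy, scipy, OpenCV 4.12 (cv2) and the standard library are available. Lean on these libraries where they do the work, as an engineer would, in place of code of your own. Each camera call takes 0.05 s, during which the arm holds its last target.

## Working session

There is one attempt and no reset: what is moved stays moved. The work goes in short steps, Python scripts to look and compute and a tool call to move; the robot and the scene stay as the last step left them, time stands still between calls to the robot, and variables do not carry over. Pictures are saved under pics/ and viewed, and the job is handed in when it is done.

Besides the shell and the picture viewer there is one more tool, called after ">>>" in YAML: its name, and indented under it one key for each argument. send_rows: Moves the arm, as the interface text tells. Its arguments: {"type":"object","properties":{"increments":{"type":"array"}},"required":["increments"]}

```bash
mkdir -p pics; ls; cat > h.py <<'E'
import numpy as np,cv2,pickle
from bench import robot
def snap(n,f):
    s=robot.snapshot(n); cv2.imwrite('pics/'+f+'.png',s['image'][:,:,::-1]); pickle.dump(s,open(f+'.pkl','wb')); return s
def ray(s,u,v):
    K=np.array(s['intrinsics']);k=s['k1'];d=np.array([(u-K[0,2])/K[0,0],(v-K[1,2])/K[1,1]]);p=d.copy()
    for _ in range(30): p=d/(1+k*(p@p))
    T=np.array(s['world_from_camera']);return T[:3,3],T[:3,:3]@np.r_[p,1]
def at(s,u,v,z):
    o,d=ray(s,u,v);return o+d*(z-o[2])/d[2]
def proj(s,P):
    T=np.linalg.inv(np.array(s['world_from_camera']));q=T[:3,:3]@np.array(P)+T[:3,3];p=q[:2]/q[2];p=p*(1+s['k1']*(p@p));K=np.array(s['intrinsics']);return np.array([K[0,0]*p[0]+K[0,2],K[1,1]*p[1]+K[1,2]])
def load(f): return pickle.load(open(f+'.pkl','rb'))
E
python3 - <<'E'
from h import *
for n in ['scene','side','wrist']:
    s=snap(n,n+'0');print(np.round(s['world_from_camera'],3).tolist(),s['intrinsics'],s['k1'])
o=robot.get_obs();print({k:np.round(v,3) for k,v in o.items()})
E
```

```text
pics
[[0.328, 0.751, -0.572, 1.262], [0.944, -0.25, 0.214, -0.246], [0.018, -0.611, -0.792, 1.052], [0.0, 0.0, 0.0, 1.0]] [[447.40011622   0.         327.97962324]
 [  0.         447.40011622 199.74949289]
 [  0.           0.           1.        ]] -0.034727065025670856
[[0.973, -0.17, 0.157, 0.402], [-0.231, -0.667, 0.708, -0.816], [-0.016, -0.725, -0.688, 0.869], [0.0, 0.0, 0.0, 1.0]] [[408.04100347   0.         325.3331613 ]
 [  0.         408.04100347 199.81252803]
 [  0.           0.           1.        ]] -0.06008148451986558
[[0.364, 0.898, 0.247, 0.129], [0.931, -0.35, -0.097, 0.54], [-0.001, 0.265, -0.964, 0.384], [0.0, 0.0, 0.0, 1.0]] [[319.08250101   0.         321.23328007]
 [  0.         319.08250101 199.88430525]
 [  0.           0.           1.        ]] -0.02244697409420534
{'time': np.float64(0.15), 'joint_positions': array([ 1.096,  0.088,  1.372, -0.   ,  1.684, -0.103]), 'qvel': array([ 0.   , -0.003, -0.005,  0.   ,  0.001, -0.003]), 'joint_torque': array([ 1.0000e-03, -3.4065e+01, -3.0279e+01,  7.2000e-02,  3.1000e-02,
       -0.0000e+00]), 'tool_pos': array([0.2  , 0.512, 0.205]), 'ee_rot': array([-1.67 ,  1.569, -2.042]), 'wrist_force': array([0.04 , 0.855, 0.895]), 'wrist_torque': array([-0.032,  0.032, -0.02 ]), 'width': np.float64(0.094)}
```

View pics/scene0.png

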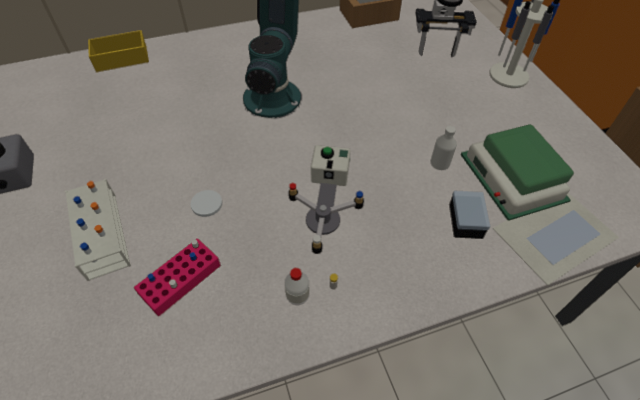

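View pics/side0.png

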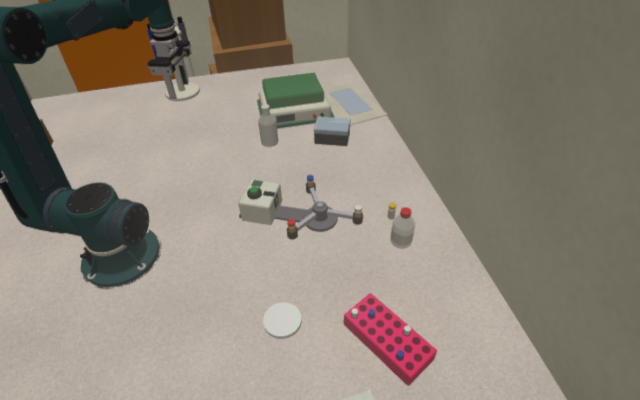

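View pics/wrist0.png

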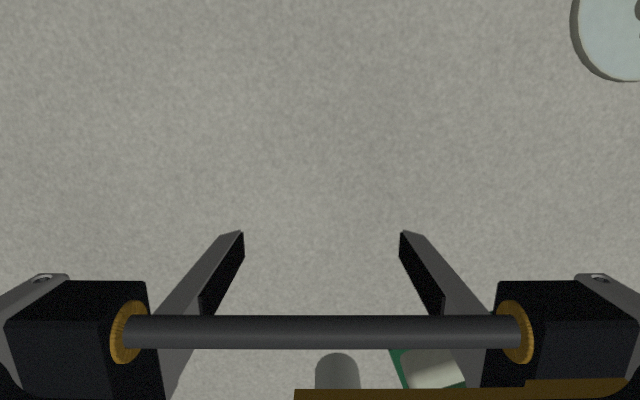

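```bash
python3 - <<'E'
from h import *
s=load('scene0')['image'][:,:,::-1];c=s[135:265,270:390];cv2.imwrite('pics/c1.png',cv2.resize(c,None,fx=4.6,fy=4.6,interpolation=2))
s=load('side0')['image'][:,:,::-1];c=s[160:250,230:375];cv2.imwrite('pics/c2.png',cv2.resize(c,None,fx=5,fy=5,interpolation=2))
E
```

```text
(no output)
```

View pics/c1.png

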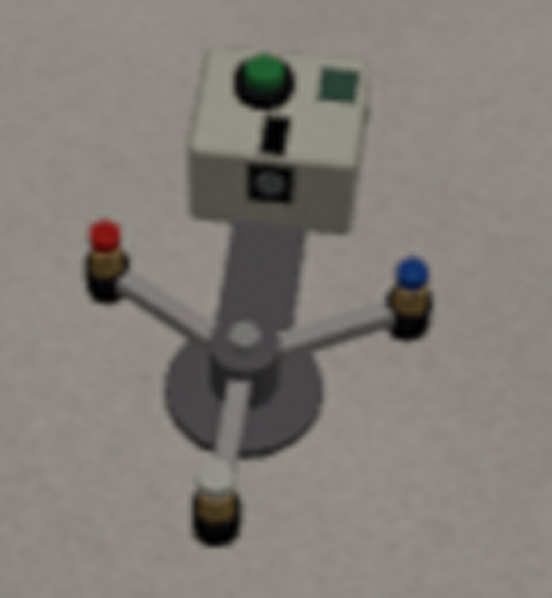

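View pics/c2.png

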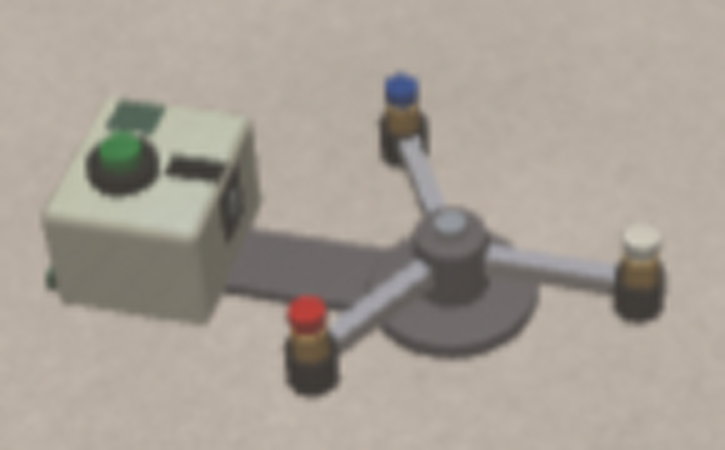

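```bash
cat > m.py <<'E'
from h import *
S=load('scene0');D=load('side0')
a=lambda x,y,z:at(S,(x+.5)/4.6-.5+270,(y+.5)/4.6-.5+135,z)
b=lambda x,y,z:at(D,(x+.5)/5-.5+230,(y+.5)/5-.5+160,z)
for n,p,q,z in [('red',(105,228),(308,306),.074),('blue',(412,268),(402,85),.074),('white',(218,478),(642,236),.074),('hubcap',(245,332),(450,221),.063),('FL',(190,152),(205,240),.075),('FR',(358,168),(254,120),.075),('BL',(208,50),(47,215),.075),('BR',(372,65),(118,97),.075),('btn',(265,70),(120,148),.095),('stripe0',(270,152),(225,172),.075),('stripe1',(279,119),(168,164),.075)]:
    A,B=a(*p,z),b(*q,z)
    # triangulate
    o1,d1=ray(S,(p[0]+.5)/4.6-.5+270,(p[1]+.5)/4.6-.5+135);o2,d2=ray(D,(q[0]+.5)/5-.5+230,(q[1]+.5)/5-.5+160)
    t=np.linalg.lstsq(np.c_[d1,-d2],o2-o1,rcond=None)[0];P=(o1+d1*t[0]+o2+d2*t[1])/2
    print(n,A[:2].round(4),B[:2].round(4),'tri',P.round(4))
E
python3 m.py
```

```text
red [ 0.4707 -0.0584] [ 0.4755 -0.0556] tri [ 0.4749 -0.0597  0.0788]
blue [0.5596 0.1097] [0.5622 0.1119] tri [0.5616 0.1087 0.0768]
white [ 0.6658 -0.0497] [ 0.6649 -0.0483] tri [ 0.6652 -0.0492  0.0741]
hubcap [5.658e-01 4.000e-04] [0.5665 0.0009] tri [5.663e-01 2.000e-04 6.370e-02]
FL [0.4283 0.0101] [0.4284 0.0075] tri [0.4281 0.0099 0.0737]
FR [0.4744 0.1067] [0.4705 0.1012] tri [0.4707 0.1082 0.0696]
BL [0.3462 0.0491] [0.344  0.0497] tri [0.3444 0.0499 0.074 ]
BR [0.3929 0.1474] [0.3941 0.1426] tri [0.3933 0.1467 0.0734]
btn [0.3934 0.0723] [0.3907 0.0732] tri [0.3912 0.0734 0.0938]
stripe0 [0.4442 0.0583] [0.4473 0.0603] tri [0.447  0.0572 0.078 ]
stripe1 [0.4192 0.0732] [0.4161 0.0753] tri [0.4168 0.0746 0.074 ]
```

```bash
cat >> h.py <<'E'
from scipy.spatial.transform import Rotation as Ro
def tool():
    o=robot.get_obs();return np.array(o['tool_pos']),Ro.from_euler('xyz',o['ee_rot']).as_matrix(),o
def rel(P):
    p,R,o=tool();return R.T@(np.array(P)-p)
E
python3 - <<'E'
from h import *
p,R,o=tool();print(p.round(4),R.round(3))
print(rel([.533,.059,.2]).round(4))
E
```

```text
[0.1996 0.5121 0.2046] [[-0.001  0.363  0.932]
 [-0.001  0.932 -0.363]
 [-1.    -0.002 -0.   ]]
[ 0.005  -0.301   0.4752]
```

>>> send_rows:
  increments:
    - [-1,0,-0.02,0.032,0]
    - [-1,0,-0.04,0.064,0]
    - [-1,0,-0.06,0.096,0]
    - [-1,0,-0.08,0.128,0]
    - [-1,0,-0.1,0.158,0]

```text
time: 0.57
tool_pos: [0.3113, 0.3602, 0.2051]
ee_rot: [-1.497, 1.57, -1.869]
wrist_force: [0.7, -0.2, -0.2]
width: 0.0637
```

>>> send_rows:
  increments:
    - [-1,0,-0.02,0.032,0]
    - [-1,0,-0.04,0.064,0]
    - [-1,0,-0.06,0.096,0]
    - [-1,0,-0.08,0.128,0]
    - [-1,0,-0.1,0.158,0]

```text
time: 0.98
tool_pos: [0.4223, 0.2095, 0.2053]
ee_rot: [1.957, 1.571, 1.585]
wrist_force: [1.2, 1.0, 0.6]
width: 0.031
```

>>> send_rows:
  increments:
    - [-1,0,-0.02,0.032,0]
    - [-1,0,-0.04,0.064,0]
    - [-1,0,-0.06,0.096,0]
    - [-1,0,-0.08,0.128,0]
    - [-1,0,-0.1,0.158,0]

```text
time: 1.4
tool_pos: [0.5332, 0.0589, 0.2051]
ee_rot: [3.083, 1.57, 2.711]
wrist_force: [0.4, -0.0, 0.5]
width: 0.0008
```

>>> send_rows:
  increments:
    - [-1,0.03,0,0,0]
    - [-1,0.06,0,0,0]
    - [-1,0.08,0,0,0]
    - [-1,0.08,0,0,0]
    - [-1,0.08,0,0,0]

```text
time: 1.82
tool_pos: [0.5314, 0.0607, 0.1241]
ee_rot: [-2.784, 1.567, 3.127]
wrist_force: [0.8, -0.9, -0.3]
width: 0.0003
```

```bash
python3 - <<'E'
from h import *
p,R,o=tool();print(p.round(4),R.round(3),o['width'],o['wrist_force'])
snap('wrist','w1');s=snap('side','s1')
s=s['image'][:,:,::-1];c=s[130:260,220:400];cv2.imwrite('pics/c3.png',cv2.resize(c,None,fx=4.4,fy=4.4,interpolation=2))
E
```

```text
[0.5314 0.0607 0.1241] [[-0.004  0.363  0.932]
 [ 0.     0.932 -0.363]
 [-1.    -0.001 -0.003]] 0.0003334627403141045 [ 0.78051032 -0.94224584 -0.2579553 ]
```

View pics/c3.png

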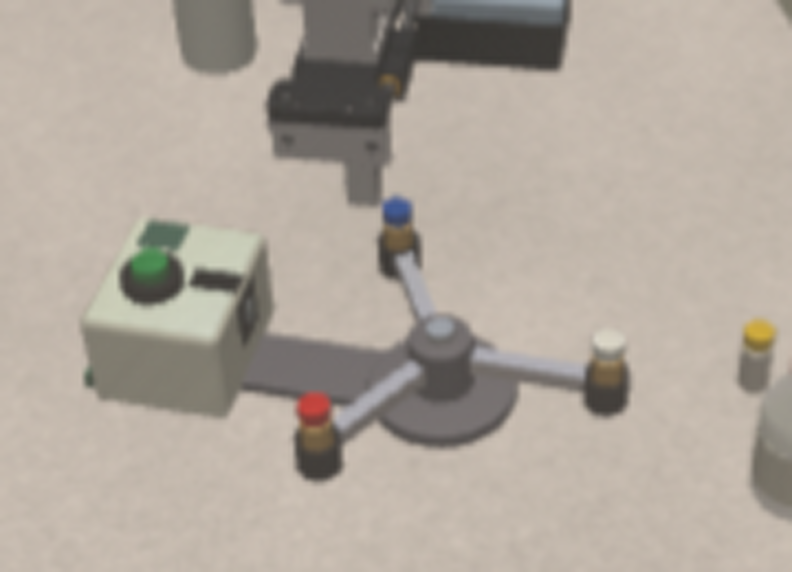

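View pics/w1.png

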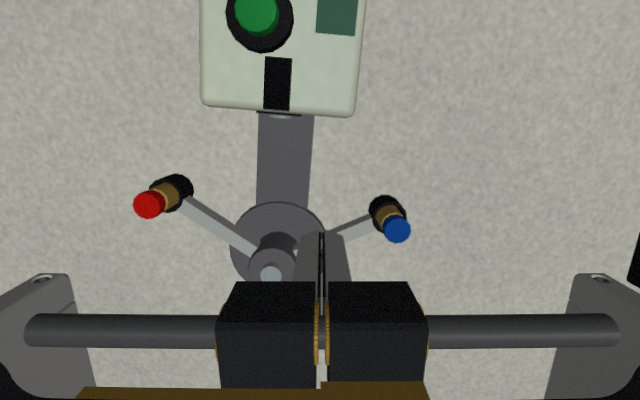

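>>> send_rows:
  increments:
    - [-1,0.03,0,0,0]
    - [-1,0.06,0,0,0]
    - [-1,0.08,0,0,0]
    - [-1,0.09,0,0,0]
    - [-1,0.09,0,0,0]

```text
time: 2.33
tool_pos: [0.5317, 0.061, 0.0346]
ee_rot: [-2.797, 1.569, 3.115]
wrist_force: [0.0, -0.4, -0.6]
width: 0.0003
```

```bash
python3 - <<'E'
from h import *
p,R,o=tool();print(p.round(4),o['wrist_force'].round(2))
c=np.array([.566,.0005])
for r in (110,100,90,80,70,60,52): 
    a=np.radians(r);print(r,rel([*(c+.063*np.array([np.cos(a),np.sin(a)])),.034]).round(4))
s=snap('side','s2')
s=s['image'][:,:,::-1];c=s[130:260,220:400];cv2.imwrite('pics/c4.png',cv2.resize(c,None,fx=4.4,fy=4.4,interpolation=2))
E
```

```text
[0.5317 0.061  0.0346] [ 0.01 -0.41 -0.61]
110 [0.0005 0.0034 0.0123]
100 [0.0005 0.0099 0.0212]
90 [0.0005 0.0148 0.031 ]
80 [0.0005 0.0179 0.0416]
70 [0.0005 0.0191 0.0525]
60 [0.0004 0.0184 0.0635]
52 [0.0004 0.0164 0.072 ]
```

View pics/c4.png

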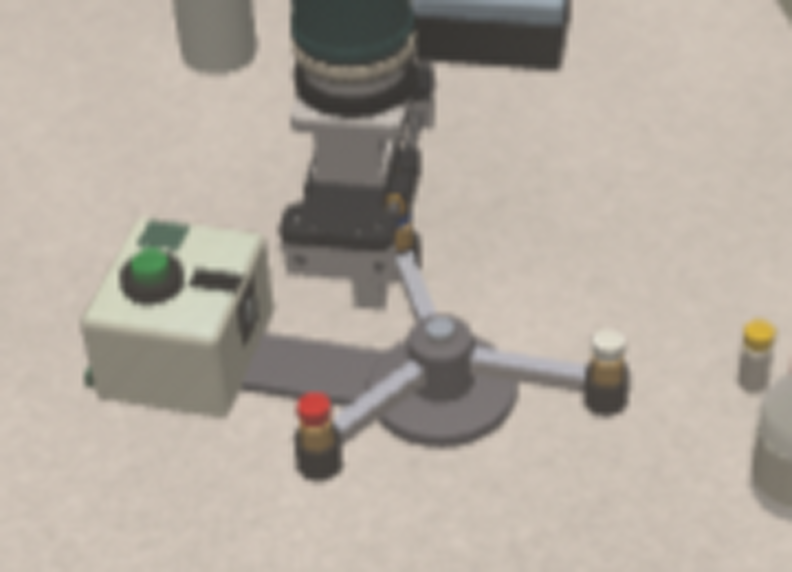

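>>> send_rows:
  increments:
    - [-1,0,0.001,0.003,0]
    - [-1,0,0.002,0.006,0]
    - [-1,0,0.003,0.009,0]
    - [-1,0,0.004,0.012,0]
    - [-1,0,0.006,0.015,0]

```text
time: 2.8
tool_pos: [0.5493, 0.0607, 0.0365]
ee_rot: [0.253, 1.57, -0.119]
wrist_force: [-1.1, 0.3, 1.4]
width: 0.0002
```

>>> send_rows:
  increments:
    - [-1,0,0.002,0.003,0]
    - [-1,0,0.004,0.006,0]
    - [-1,0,0.005,0.009,0]
    - [-1,0,0.007,0.012,0]
    - [-1,0,0.008,0.015,0]

```text
time: 3.22
tool_pos: [0.5656, 0.063, 0.0352]
ee_rot: [-2.907, 1.57, 3.005]
wrist_force: [-0.9, -0.7, -0.9]
width: 0.0005
```

```bash
python3 - <<'E'
from h import *
p,R,o=tool();print(p.round(4),o['wrist_force'].round(2))
for n in('side','scene'):
    s=snap(n,n+'3')
s=load('side3')['image'][:,:,::-1];c=s[130:260,220:400];c1=cv2.resize(c,None,fx=4.4,fy=4.4,interpolation=2)
cv2.imwrite('pics/c5.png',c1)
E
```

```text
[0.5656 0.063  0.0352] [-0.88 -0.7  -0.86]
```

View pics/c5.png

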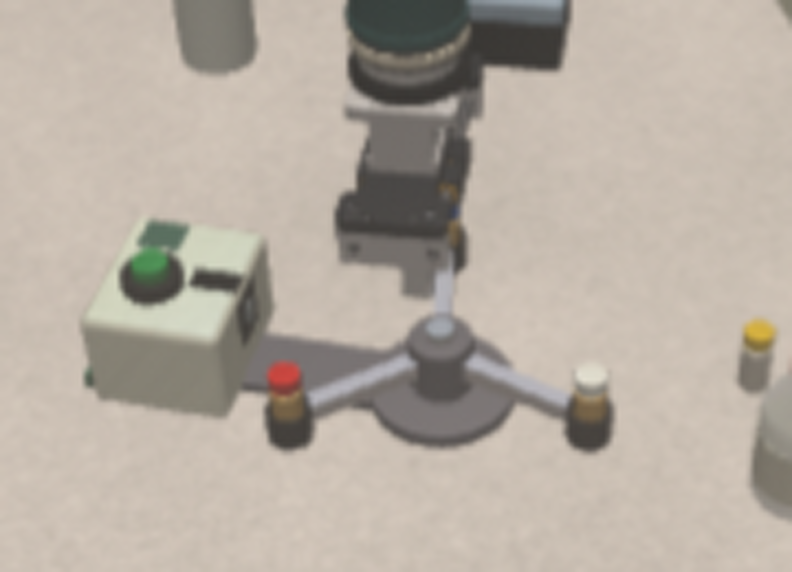

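```bash
cat >> h.py <<'E'
def ang(f,pts,x0,y0,k,z=.074,c=(.566,.0007)):
    s=load(f)
    for p,off in pts:
        P=at(s,(p[0]+.5)/k-.5+x0,(p[1]+.5)/k-.5+y0,z)[:2]-np.array(c);print(np.hypot(*P).round(4),(np.degrees(np.arctan2(P[1],P[0]))+off)%360)
E
python3 - <<'E'
from h import *
ang('s2',[((314,406),0),((608,342),-120)],220,130,4.4)
ang('side3',[((285,376),0),((592,376),-120)],220,130,4.4)
s=load('scene3')['image'][:,:,::-1];c=s[135:265,270:390];cv2.imwrite('pics/c6.png',cv2.resize(c,None,fx=4.6,fy=4.6,interpolation=2))
c=np.array([.566,.0007])
for r in (70,60,52): 
    a=np.radians(r);print(r,rel([*(c+.063*np.array([np.cos(a),np.sin(a)])),.034]).round(4))
E
```

```text
0.1097 213.22374494052366
0.1102 212.5124798737002
0.1091 196.16150529588265
0.1109 195.90040157947453
70 [0.0013 0.0049 0.021 ]
60 [0.0013 0.0042 0.032 ]
52 [0.0013 0.0023 0.0406]
```

View pics/c6.png

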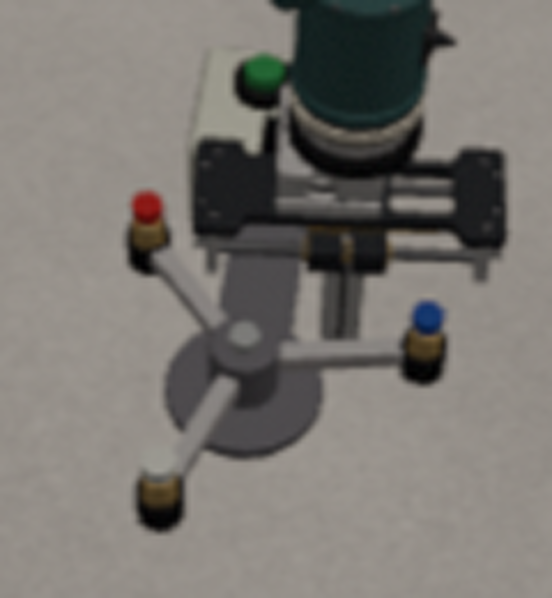

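>>> send_rows:
  increments:
    - [-1,0,0.001,0.004,0]
    - [-1,0,0.002,0.008,0]
    - [-1,0,0.003,0.012,0]
    - [-1,0,0.004,0.016,0]
    - [-1,0,0.005,0.02,0]

```text
time: 3.73
tool_pos: [0.5861, 0.0603, 0.0353]
ee_rot: [-3.113, 1.57, 2.798]
wrist_force: [-1.6, 0.0, 0.8]
width: 0.0007
```

>>> send_rows:
  increments:
    - [-1,0,0,0.003,0]
    - [-1,0,0,0.006,0]
    - [-1,0,-0.001,0.009,0]
    - [-1,0,-0.001,0.012,0]
    - [-1,0,-0.001,0.012,0]

```text
time: 4.15
tool_pos: [0.5977, 0.0546, 0.0357]
ee_rot: [0.33, 1.569, -0.042]
wrist_force: [-0.1, -0.2, 0.1]
width: 0.0005
```

```bash
python3 - <<'E'
from h import *
p,R,o=tool();print(p.round(4),o['wrist_force'].round(2))
for n in('side','scene'):
    s=snap(n,n+'4')
s=load('side4')['image'][:,:,::-1];c=s[130:260,220:400];c1=cv2.resize(c,None,fx=4.4,fy=4.4,interpolation=2)
cv2.imwrite('pics/c7.png',c1)
s=load('scene4')['image'][:,:,::-1];c=s[135:265,270:390];cv2.imwrite('pics/c8.png',cv2.resize(c,None,fx=4.6,fy=4.6,interpolation=2))
E
```

```text
[0.5977 0.0546 0.0357] [-0.06 -0.17  0.1 ]
```

View pics/c7.png

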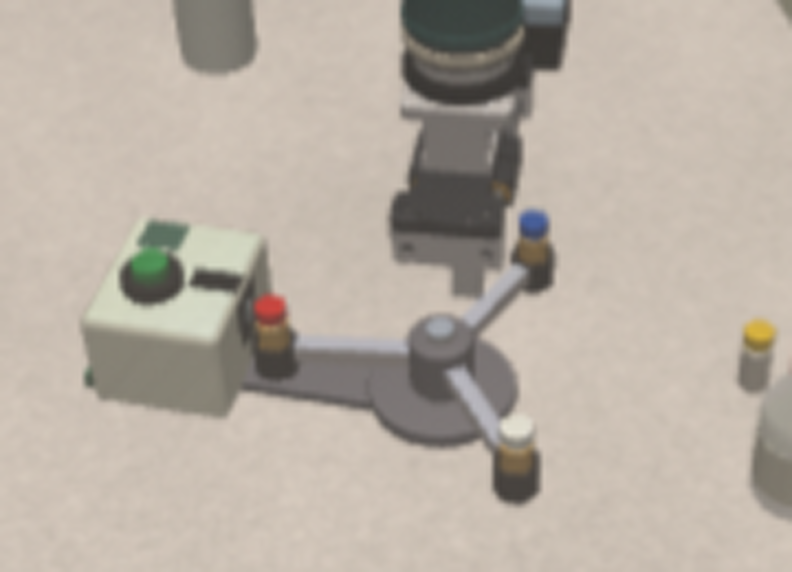

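View pics/c8.png

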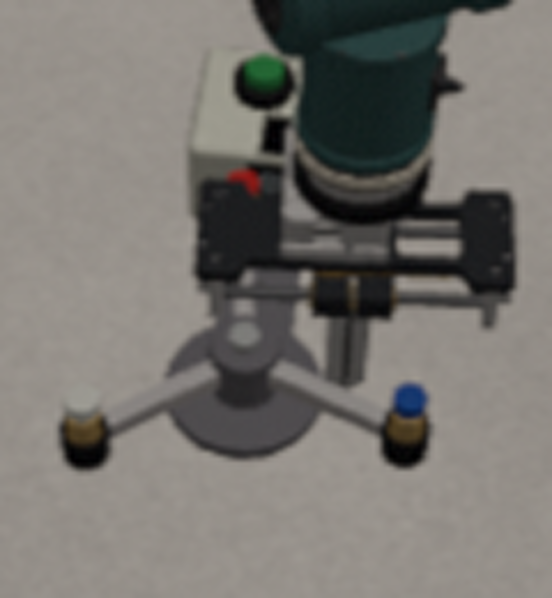

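```bash
python3 - <<'E'
from h import *
ang('side4',[((270,307),0),((534,222),120),((516,430),-120)],220,130,4.4)
ang('scene4',[((410,396),120),((83,398),-120)],270,135,4.6)
p,R,o=tool();c=np.array([.566,.0007]);d=p[:2]-c;a0=np.arctan2(d[1],d[0]);r=np.hypot(*d);print(np.degrees(a0),r)
for da in (3,6,8,10,12): 
    a=a0-np.radians(da);print(da,rel([*(c+r*np.array([np.cos(a),np.sin(a)])),.035]).round(4))
E
```

```text
0.1096 162.07117760210468
0.1098 161.31814458962765
0.1118 161.72615557757052
0.1095 161.75151487403252
0.1097 162.135366189973
59.8423760188661 0.06260421050679492
3 [ 0.0007 -0.0006  0.0032]
6 [ 0.0007 -0.0013  0.0064]
8 [ 0.0008 -0.0019  0.0085]
10 [ 0.0008 -0.0026  0.0106]
12 [ 0.0008 -0.0034  0.0126]
```

>>> send_rows:
  increments:
    - [-1,0,0,0.0015,0]
    - [-1,0,-0.001,0.003,0]
    - [-1,0,-0.001,0.0045,0]
    - [-1,0,-0.0015,0.006,0]
    - [-1,0,-0.0015,0.007,0]

```text
time: 4.67
tool_pos: [0.6028, 0.0509, 0.0355]
ee_rot: [-2.064, 1.571, -2.436]
wrist_force: [-0.7, 0.8, 0.3]
width: 0.0003
```

```bash
python3 - <<'E'
from h import *
p,R,o=tool();print(p.round(4),o['wrist_force'].round(2))
s=snap('side','side5')
s=load('side5')['image'][:,:,::-1];c=s[130:260,220:400];c1=cv2.resize(c,None,fx=4.4,fy=4.4,interpolation=2)
cv2.imwrite('pics/c9.png',c1)
E
```

```text
[0.6028 0.0509 0.0355] [-0.69  0.82  0.31]
```

View pics/c9.png

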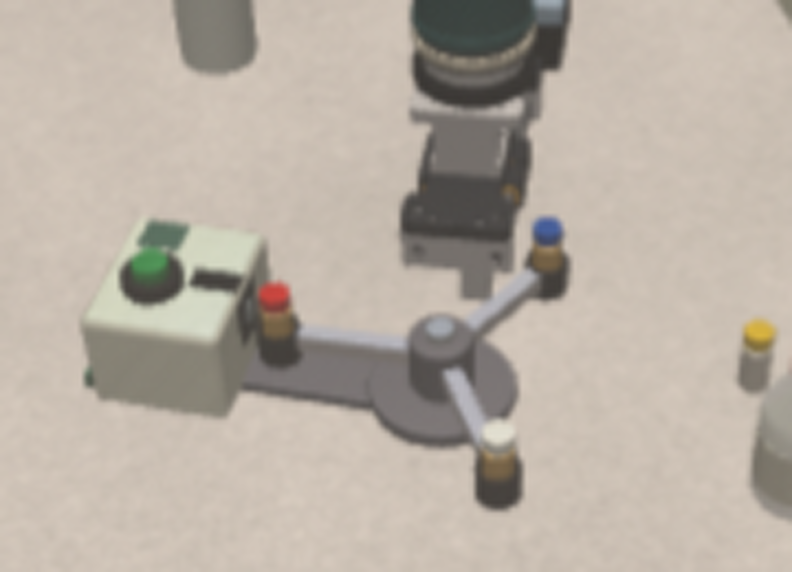

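```bash
python3 - <<'E'
from h import *
ang('side5',[((275,295),0),((548,230),120),((499,435),-120)],220,130,4.4)
s=snap('scene','scene5')
s=s['image'][:,:,::-1];c=s[135:265,270:390];cv2.imwrite('pics/c10.png',cv2.resize(c,None,fx=4.6,fy=4.6,interpolation=2))
E
```

```text
0.1087 156.01821076810378
0.109 154.79920386987285
0.1115 156.09052743707753
```

View pics/c10.png

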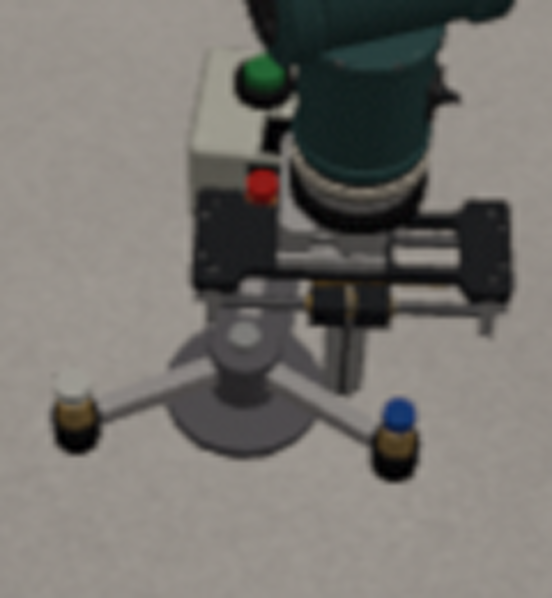

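>>> send_rows:
  increments:
    - [-1,0,-0.0002,0.0006,0]
    - [-1,0,-0.0004,0.0012,0]
    - [-1,0,-0.0005,0.0018,0]
    - [-1,0,-0.0005,0.0018,0]
    - [-1,0,-0.0005,0.0018,0]

```text
time: 5.18
tool_pos: [0.6043, 0.0499, 0.0355]
ee_rot: [0.422, 1.571, 0.05]
wrist_force: [-1.0, 0.4, 0.2]
width: 0.0006
```

>>> send_rows:
  increments:
    - [-1,0,0.002,-0.004,0]
    - [-1,0,0.003,-0.01,0]
    - [-1,-0.03,0.003,-0.016,0]
    - [-1,-0.07,0.003,-0.02,0]
    - [-1,-0.11,0.003,-0.03,0]

```text
time: 5.6
tool_pos: [0.5762, 0.0637, 0.145]
ee_rot: [-2.711, 1.568, -3.083]
wrist_force: [0.8, 0.5, 0.0]
width: 0.0003
```

```bash
python3 - <<'E'
from h import *
p,R,o=tool();print(p.round(4),o['wrist_force'].round(2))
for n in('side','scene','wrist'):s=snap(n,n+'6')
s=load('side6')['image'][:,:,::-1];c=s[130:260,220:400];c1=cv2.resize(c,None,fx=4.4,fy=4.4,interpolation=2)
cv2.imwrite('pics/c11.png',c1)
s=load('scene6')['image'][:,:,::-1];c=s[135:265,270:390];cv2.imwrite('pics/c12.png',cv2.resize(c,None,fx=4.6,fy=4.6,interpolation=2))
E
```

```text
[0.5762 0.0637 0.145 ] [0.8  0.46 0.04]
```

View pics/c11.png

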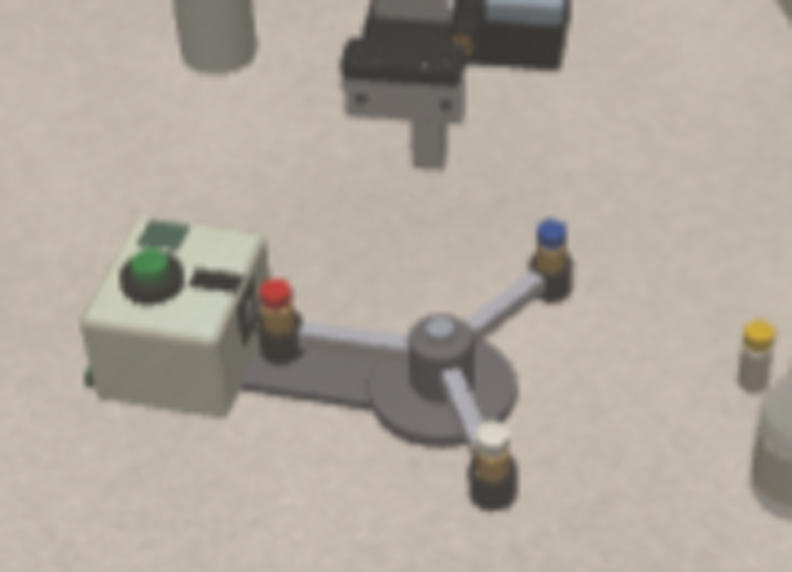

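View pics/c12.png

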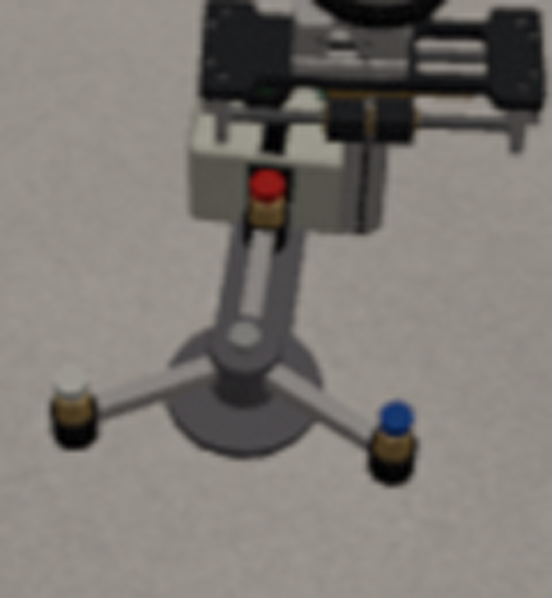

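View pics/wrist6.png

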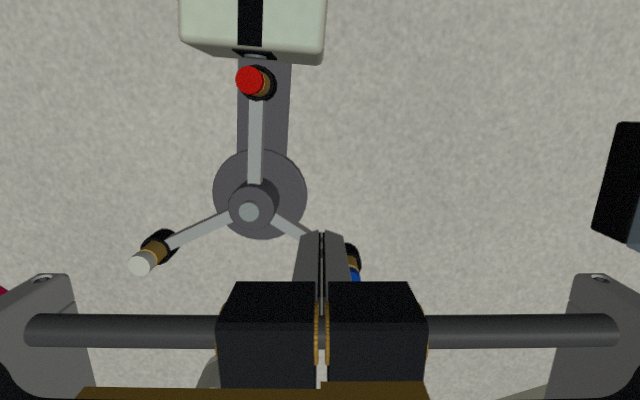

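```bash
python3 - <<'E'
from h import *
s=load('wrist6')
A=lambda u,v,z:at(s,u,v,z)[:2]
h=A(249,212,.063);r=A(249.5,80,.076);print('hub',h,'red',r)
for P in (r,A(250,45,.075),A(251,2,.075)):
    d=P-h;print(np.hypot(*d),np.degrees(np.arctan2(d[1],d[0])))
ang('side6',[((276,293),0),((551,232),120),((493,436),-120)],220,130,4.4)
ang('scene6',[((267,185),0),((397,415),120),((72,383),-120)],270,135,4.6)
s=load('w1');print('btn',at(s,257,14,.094))
print(rel([.391,.073,.145]))
p,R,o=tool();print(p)
E
```

```text
hub [0.56850591 0.00092623] red [0.46967535 0.0500248 ]
0.11035464905542315 153.58202585120856
0.13505074500880154 153.84277341850228
0.1637254398821046 153.8793997093533
0.1086 154.98411440160874
0.1088 153.30145134672262
0.1111 154.20841181273255
0.1079 154.12494793510754
0.1101 153.56448154490383
0.1109 155.60170756639107
btn [0.39403685 0.07335581 0.094     ]
[ 0.00394116 -0.06025819 -0.17905618]
[0.57966726 0.06424345 0.15097371]
```

>>> send_rows:
  increments:
    - [-1,0,-0.012,-0.036,0]
    - [-1,0,-0.024,-0.072,0]
    - [-1,0,-0.036,-0.108,0]
    - [-1,0,-0.048,-0.144,0]
    - [-1,0,-0.06,-0.178,0]

```text
time: 6.17
tool_pos: [0.3868, 0.0725, 0.1432]
ee_rot: [-2.77, 1.567, 3.142]
wrist_force: [-0.3, 0.4, 0.7]
width: 0.0006
```

>>> send_rows:
  increments:
    - [-1,0.015,0,0,0]
    - [-1,0.03,0,0,0]
    - [-1,0.038,0,0,0]
    - [-1,0.038,0,0,0]
    - [-1,0.038,0,0,0]

```text
time: 6.58
tool_pos: [0.3891, 0.0724, 0.1064]
ee_rot: [-2.747, 1.568, -3.118]
wrist_force: [0.9, 0.4, 0.9]
width: 0.0005
```

```bash
python3 - <<'E'
from h import *
for n in('side','scene'):s=snap(n,n+'7')
p,R,o=tool();print(p.round(4),o['wrist_force'].round(2))
s=load('side7')['image'][:,:,::-1];c=s[130:260,220:400];c1=cv2.resize(c,None,fx=4.4,fy=4.4,interpolation=2)
cv2.imwrite('pics/c13.png',c1)
s=load('scene7')['image'][:,:,::-1];c=s[105:235,270:390];cv2.imwrite('pics/c14.png',cv2.resize(c,None,fx=4.6,fy=4.6,interpolation=2))
E
```

```text
[0.3902 0.0724 0.1077] [-0.03  0.26 -0.32]
```

View pics/c13.png

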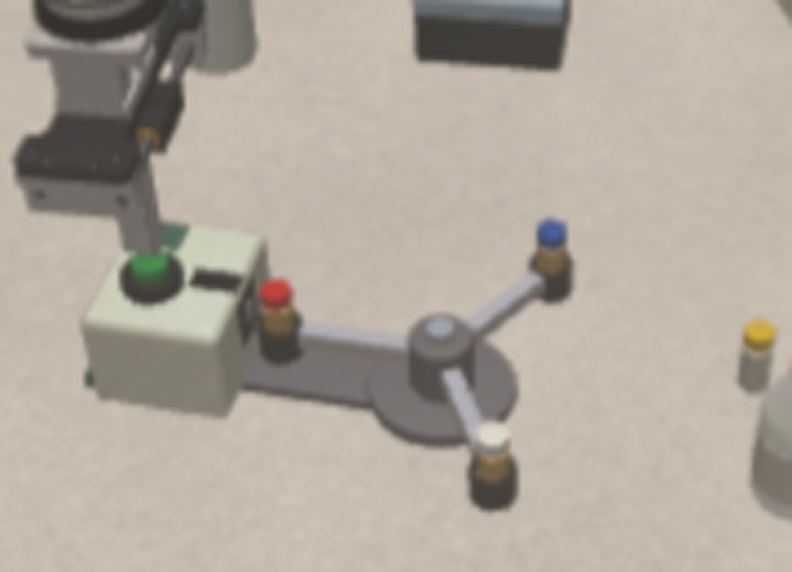

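View pics/c14.png

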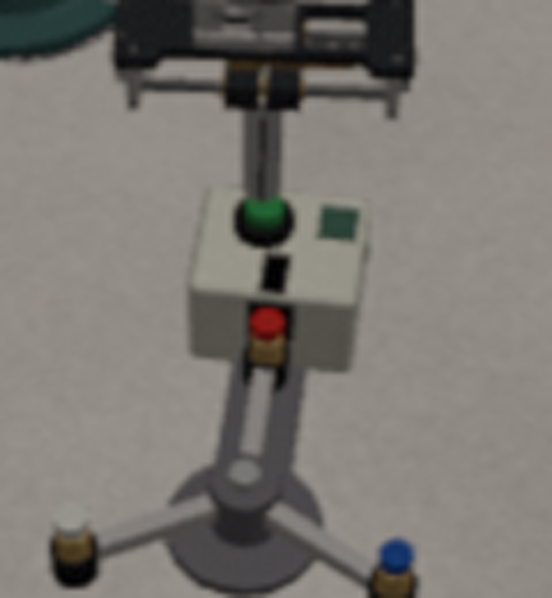

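>>> send_rows:
  increments:
    - [-1,0.003,0,0.001,0]
    - [-1,0.006,0.0005,0.0015,0]
    - [-1,0.009,0.0005,0.0015,0]
    - [-1,0.012,0.0005,0.0015,0]
    - [-1,0.014,0.0005,0.0015,0]

```text
time: 7.1
tool_pos: [0.3917, 0.0723, 0.0936]
ee_rot: [0.474, 1.57, 0.103]
wrist_force: [-0.1, -0.8, 2.8]
width: 0.0002
```

>>> send_rows:
  increments:
    - [-1,0.001,0,0,0]
    - [-1,0.002,0,0,0]
    - [-1,0.003,0,0,0]
    - [-1,0.003,0,0,0]

```text
time: 7.43
tool_pos: [0.3917, 0.0723, 0.0913]
ee_rot: [0.415, 1.57, 0.043]
wrist_force: [-0.9, 0.0, 5.3]
width: 0.0002
```

>>> send_rows:
  increments:
    - [-1,0.001,0,0,0]
    - [-1,0.001,0,0,0]
    - [-1,0.001,0,0,0]

```text
time: 7.68
tool_pos: [0.3918, 0.0723, 0.0911]
ee_rot: [0.369, 1.569, -0.002]
wrist_force: [-2.4, 0.1, 9.4]
width: 0.0004
```

>>> send_rows:
  increments:
    - [-1,0.001,0,0,0]
    - [-1,0.001,0,0,0]
    - [-1,0.001,0,0,0]

```text
time: 7.93
tool_pos: [0.3918, 0.0723, 0.091]
ee_rot: [0.355, 1.569, -0.017]
wrist_force: [-3.8, -0.8, 13.6]
width: 0.0008
```

```bash
python3 - <<'E'
from h import *
for n in('side','scene'):s=snap(n,n+'8')
a=load('side8')['image'][150:220,225:300,::-1];b=load('scene8')['image'][125:195,310:385,::-1]
cv2.imwrite('pics/c15.png',cv2.resize(np.hstack([a,b]),None,fx=5.3,fy=5.3,interpolation=2))
E
```

```text
(no output)
```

View pics/c15.png

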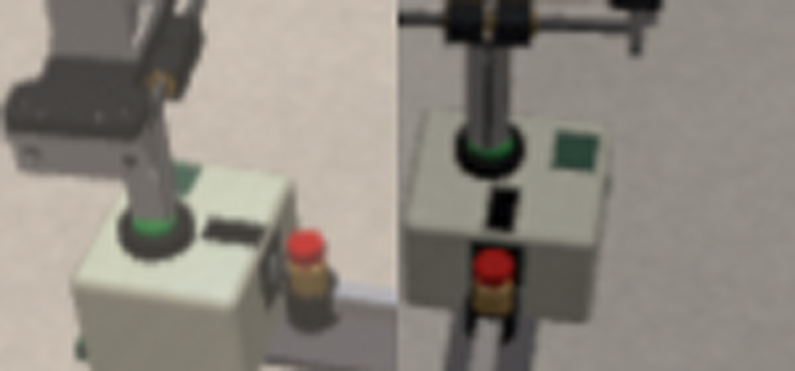

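The picture shows the button sunk into its housing under the fingertip (green rim at about (150,225) left, (490,150) right), with the red vial in front of the stripe. Next I lift away.

>>> send_rows:
  increments:
    - [-1,-0.005,0,0,0]
    - [-1,-0.02,0,0,0]
    - [-1,-0.05,0,0,0]
    - [-1,-0.08,0,0,0]
    - [-1,-0.1,0,0,0]

```text
time: 8.45
tool_pos: [0.3916, 0.0723, 0.1904]
ee_rot: [0.495, 1.569, 0.123]
wrist_force: [0.7, -0.5, -0.3]
width: 0.0007
```

>>> send_rows:
  increments:
    - [-1,0,0,0,0]
    - [-1,0,0,0,0]
    - [-1,0,0,0,0]

```text
time: 8.7
tool_pos: [0.3904, 0.0723, 0.1867]
ee_rot: [-2.77, 1.568, 3.141]
wrist_force: [0.4, -0.1, 0.2]
width: 0.0009
```

```bash
python3 - <<'E'
from h import *
for n in('side','scene'):s=snap(n,n+'9')
p,R,o=tool();print(p.round(4),o['wrist_force'].round(2),o['time'])
a=load('side9')['image'][150:260,225:375,::-1];b=load('scene9')['image'][140:250,280:380,::-1]
cv2.imwrite('pics/c16.png',cv2.resize(np.hstack([a,b]),None,fx=3.2,fy=3.2,interpolation=2))
E
```

```text
[0.3901 0.0722 0.1863] [ 0.52 -0.47 -0.39] 8.8
```

View pics/c16.png

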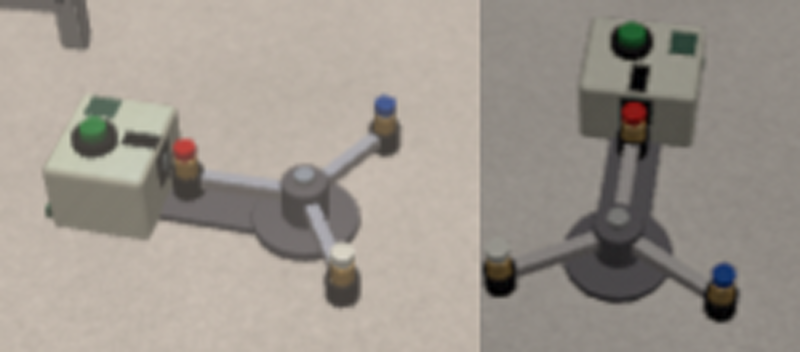

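The button is back up, all three vials are standing, the red one is in front of the stripe, and the arm is clear.

```bash
python3 -c "
from bench import robot
print(robot.close_job())"
```

```text
the job is handed in; nothing more can be done
None
```

The red vial now stands in front of the reader's stripe, the start button has been pressed fully and released, and the job is handed in at about 8.8 s. No verdict was reported.

- **Turning:** I pushed the blue vial's bare arm with the shut fingertips, about 58° clockwise seen from above. Measured wrist forces stayed under about 2 N.
- **Alignment:** before the press, the cap positions in the side and scene pictures averaged a rotor angle of about 154.2°, against about 153.9° for the reader's axis. That puts the red vial about 1 mm or less off the mark. Single readings scattered by about ±1.2° (roughly 2 mm), still well within the 10 mm limit.
- **Button:** I pressed down until it stopped. The fingertip held at 91 mm while the force rose to about 13.6 N, and the picture showed the button sunk into its housing.
- **Last check:** the final pictures show the button back up, all three vials standing in their cups, the red one unmoved in front of the stripe, and the fingers clear at 186 mm. I did not measure the bystanders' positions at the end; the arm never went down near any of them.

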